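# Zero the pasta sheeter's rolls and open them to 1 mm by wheel turns

### The job

Set the pasta sheeter for ravioli sheet: wind its handwheel clockwise until the upper roll just touches the lower one, without forcing the screw, then wind it back counter-clockwise. The wheel has lost motion on its screw, so first turn until you feel it pick up the load, and only from there count one full turn, which opens the rolls to 1 mm; then let go of the wheel, and leave the tools lying on and around the sheeter where they are.

Things in the scene. Friction and masses are not known exactly. Their poses are not given: they have to be found in the camera images.
- sheeter: Bench-top pasta sheeter, fixed: white frame with two steel rolls (60 mm dia., 262 mm long) one above the other between two cheeks, motor box on its left (+y) end. Origin on the bench under the handwheel's axis; y runs along the rolls, z up. Base 240 x 340 mm, bridge top 187 mm high; with the motor box it spans y from -170 to +243 mm.
- wheel_axis (a point): Centre of the handwheel, on its vertical axis, at rim height (236 mm above the bench). Aluminium wheel, rim 144 mm over all, rim bar 14 mm thick (top at 243 mm), three 10 mm spokes, hub 42 mm dia. up to 257 mm. Clockwise seen from above lowers the upper roll, counter-clockwise raises it: 1 mm per full turn (right-hand screw).
- knob_mid (a point): Middle of the handwheel's crank knob, half-way up: upright black cylinder 24 mm dia., 50 mm tall (247 to 297 mm above the bench), standing on the rim 65 mm from the wheel's axis and turning freely on its own pin, so it can be held while the hand goes round.
- handwheel: The handwheel itself; origin on its axis 222 mm above the bench, x axis towards the crank knob, z up. It stays where it is left. In its lost motion (0.2 to 0.7 turn in all, different each day; at the start it stands somewhere within it) the knob needs about 0.5 N; driving the screw takes about 10 N at the knob. When the rolls touch, this jumps to about 14 N.
- upper_roll_mid (a point): Middle of the upper roll, on its axis. It stands 122 mm above the bench when the rolls just touch, and the gap between the rolls is its height above that: 0.25 to 0.7 mm at the start. The reading is far too coarse to set the gap by.
- screw_nut: Brass nut of the lifting screw under the wheel, 68 mm dia., 12 mm high, with a short arm held against a stop by a preloaded overload spring. Its axes are those of the sheeter. If the wheel is forced clockwise on touching rolls with more than about 14 N at the knob, the nut starts to twist clockwise; at about 25 N it has twisted 0.12 rad, which is too much.
- dough_scraper_mid (a point): Bystander: loose dough scraper, steel blade with wooden back, 90 x 110 x 16 mm, lying flat on top of the motor box (174 mm up); the point is its middle.
- ravioli_stamp_mid (a point): Bystander: square ravioli stamp 55 mm wide, 68 mm tall with turned wooden handle, beside the sheeter's right cheek; the point is its middle.
- flour_brush_mid (a point): Bystander: loose wooden flour brush 200 mm long, lying on the sheeter's infeed tray (102 mm up) on the robot's side of the rolls; the point is its middle.

How it is judged:
By the outcome, as a careful person would: the job done as asked, in the order asked, and still so for the second after the job is handed in, with the robot touching nothing.
It also fails if it takes over 72 s, if anything falls off the work surface, if the arm or the gripper's body presses on something with over 40 N, if the wrist force passes 120 N, or if a joint passes its speed limit or range.

### The arm

A 6-joint arm with a two-finger parallel gripper is mounted at the origin on the work surface. World frame = base frame: x ahead of the robot, y to its left, z up, the work surface at z = 0. Lengths are in m, angles in degrees, forces in N, time in s.
With the tool pointing down it reaches from about 0.375 to 0.9 m from the base axis. Payload 3.1 kg.
Tool frame: the origin (TCP) lies at the very end of the fingers, on their centre line; the grasp point (between the pads) lies 19 mm behind it; z points along the fingers, y is the line along which they close (so a half turn about z gives the same grasp; the last joint's range is limited). The gripper opens to 87 mm and grips with 3 to 60 N. Pads are 19 mm wide; open, the fingers measure 117 mm over their backs; the gripper's body (75 mm by 190 mm) begins 51 mm behind the grasp point.
Start: joints at [56.58, 30.224, 82.088, -0, 67.689, -10.227], TCP at [0.246, 0.574, 0.223] pointing down, gripper open.
Joint ranges: [-176.69, 176.69], [-43.24, 126.21], [12.49, 139.97], [-82, 262], [0, 151.66], [-163.58, 163.58]. Speed limits (degrees/s): [159.86, 159.86, 180, 180, 180, 180].

### API

Orientations are given as a 3x3 rotation matrix whose columns are the frame's x, y, z axes.
In Python, from rig import * gives the robot as it stands.
- The arm moves only by the tool jog_arm, never from a script. Its arguments are lists of equal length, an entry for each row: "delta_pos": the shift along the world's x, y, z in cm, a list of three; "turn": the turn about the world's z in degrees; "grip": the closure, from 0 (fully open) to 1 (shut). In form: {"delta_pos": [[x, y, z], ...], "turn": [turn, ...], "grip": [grip, ...]}. A call has 1 to 12 rows; each row is the pose to reach, as a shift and turn from the pose commanded when the call began; what a row does not reach only later rows make up. A row lasts 1/8 s, in which the tool goes at most 62.5 mm and 10.7 degrees, less where a joint would pass 70% of its speed; a pose out of reach is approached as far as the arm can. A call with a gripper value outside its range is refused whole. The fingers move at their own pace and stop on an object; the grip force is fixed at half the most. Time passes only in rows, so rows that repeat a pose let the fingers close. It gives the time, the measured TCP pose, the force, the opening and the grip force at its end, in the units of the state.
- read_state(): the state, without advancing time (a new reading comes with each control period).
- capture(name): name is "scene" or "side" or "wrist"; returns a dict with "color" (480x640x3 uint8, blue, green, red), "fovy" (degrees; the focal length in pixels is half the picture's height over the tangent of half this angle, whatever the lens; pixels are square), "cx", "cy" (the principal point, pixels), "camera_from_world" (4x4, takes a point from world to camera coordinates). Camera axes: x right, y up, looking along -z (the intrinsics and any distortion apply to the point x, -y, -z); pixel columns grow to the right and rows downward; lengths in m; the calibration is good to about 2 mm. The wrist camera is an equidistant fisheye: a pixel r from the principal point sees the ray r / f radians off the axis. A picture is of the moment at which its call begins. There is no depth.
- hand_in(): hands the job in; it is judged then, once.
The state is a dict: "time_s": time; "joint_positions": joint angles; "qvel": joint speeds; "tau": joint torques, N m; "position": TCP position; "tcp_rot": TCP orientation; "force": force on the tool from outside, world axes, zero at the start; "moment": the same for the moment, N m; "opening": opening from 0.0 (shut) to 1.0 (fully open); "grasp_force": force on a finger pad.
Only numpy, scipy, OpenCV 4.12 (cv2) and the standard library are available. Lean on these libraries where they do the work, as an engineer would, in place of code of your own. Each camera call takes 0.05 s, during which the arm holds its last target. There are 200 camera calls.

## Working session

There is one attempt and no reset: what is moved stays moved. The work goes in short steps, Python scripts to look and compute and a tool call to move; the robot and the scene stay as the last step left them, time stands still between calls to the robot, and variables do not carry over. Pictures are saved under pics/ and viewed, at most 10 in all, crops included, and the job is handed in when it is done.

Besides the shell and the picture viewer there is one more tool, called after "Request:" as a command line: name --pt "numbers of a row" for each row, then --argument value for the rest. jog_arm: Moves the arm, as the interface text tells. Its arguments: {"type":"object","properties":{"delta_pos":{"type":"array"},"turn":{"type":"array"},"grip":{"type":"array"}},"required":["delta_pos","turn","grip"]}

```bash
mkdir -p pics; ls
python3 - <<'E'
from rig import *
import cv2,numpy as np
s=read_state();print(s['time_s'],s['position'],s['tcp_rot'],s['force'],s['opening'])
for n in("scene","side"):
    c=capture(n);cv2.imwrite(f"pics/{n}0.png",c["color"]);print(n,c["fovy"],c["cx"],c["cy"],np.round(c["camera_from_world"],3).tolist())
E
```

```text
pics
0.0 [0.24574314 0.57387056 0.22156368] [[-9.19159879e-01  3.93882886e-01 -1.17885361e-03]
 [ 3.93884474e-01  9.19158180e-01 -1.80607274e-03]
 [ 3.72171791e-04 -2.12440173e-03 -9.99997674e-01]] [-0.45794321  0.06431841 -0.0648846 ] 0.9973277144872293
scene 51.253567635228706 325.7439851963071 235.82504493693443 [[-0.647, 0.762, 0.018, 0.324], [-0.582, -0.509, 0.635, 0.214], [0.493, 0.4, 0.773, -1.405], [0.0, 0.0, 0.0, 1.0]]
side 52.95466874016736 332.97516371241085 242.4932963159449 [[-0.951, 0.308, -0.01, 0.503], [-0.233, -0.697, 0.678, 0.025], [0.202, 0.648, 0.735, -1.106], [0.0, 0.0, 0.0, 1.0]]
```

View pics/scene0.png

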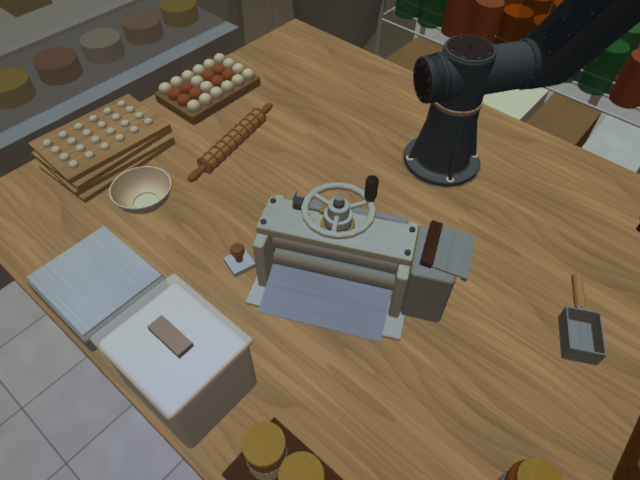

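View pics/side0.png

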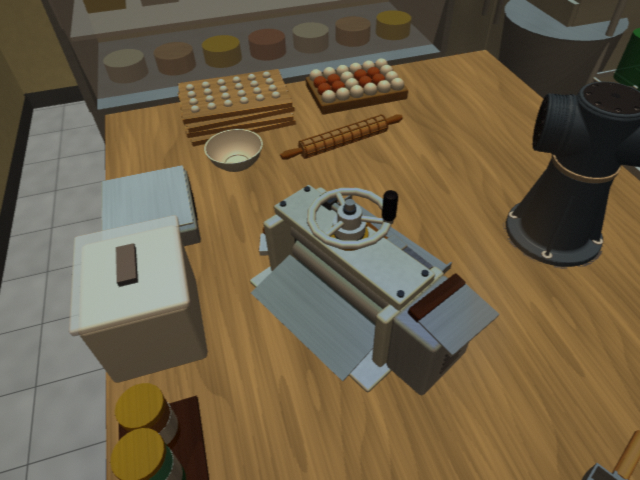

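The scene view shows the rim centred at about (339,210), the hub top at (339,203) and the black knob at (371,188). In the side view the hub top is at (349,204) and the knob at (390,207). Next I'll triangulate these and look at an enlarged crop.

```bash
cat > h.py <<'E'
from rig import *
import cv2,numpy as np
def ray(c,u,v):
    f=240/np.tan(np.radians(c["fovy"]/2)); M=np.array(c["camera_from_world"]);R=M[:3,:3]
    d=R.T@np.array([(u-c["cx"])/f,-(v-c["cy"])/f,-1]); return -R.T@M[:3,3],d
def onz(c,u,v,z):
    o,d=ray(c,u,v); return o+d*(z-o[2])/d[2]
def tri(rs):
    A=0;b=0
    for o,d in rs:
        d=d/np.linalg.norm(d);P=np.eye(3)-np.outer(d,d);A=A+P;b=b+P@o
    return np.linalg.solve(A,b)
def knob(c,box):
    x0,y0,x1,y1=box;g=c["color"][y0:y1,x0:x1].max(2)
    n,l,st,ce=cv2.connectedComponentsWithStats((g<60).astype(np.uint8))
    i=1+np.argmax(st[1:,4]);return ce[i]+[x0,y0],st[i]
E
python3 - <<'E'
from h import *
B={"scene":(355,165,390,205),"side":(375,182,405,228)}
rs=[];tiles=[]
for n in B:
    c=capture(n);p,st=knob(c,B[n]);print(n,p,st,onz(c,*p,.272));rs.append(ray(c,*p))
    u,v=(339,208) if n=="scene" else (349,215)
    tiles.append(cv2.resize(c["color"][v-50:v+50,u-65:u+65],None,fx=3,fy=5.0*3/5,interpolation=cv2.INTER_CUBIC))
    print(onz(c,*((339,203) if n=="scene" else (349,203)),.257))
print(tri(rs));cv2.imwrite("pics/crop.png",np.hstack(tiles))
E
```

```text
scene [370.95255474 187.92335766] [ 10  11  13  26 274] [0.45211687 0.06500068 0.272     ]
[0.51089631 0.03581176 0.257     ]
side [389.38164251 205.89371981] [  7   9  16  32 414] [0.45173519 0.06495499 0.272     ]
[0.50527674 0.02253805 0.257     ]
[0.45163684 0.06468649 0.27158996]
```

View pics/crop.png

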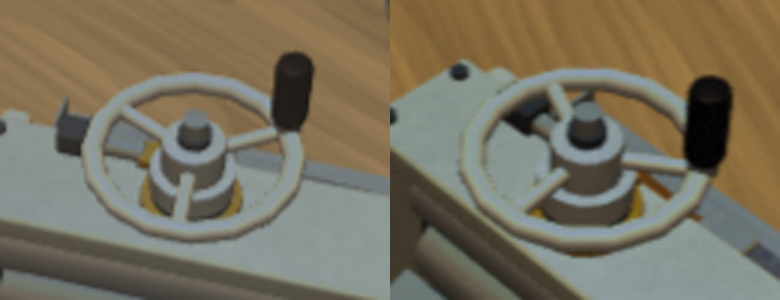

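Run:
```python
from h import *
a=capture("scene");b=capture("side")
p=onz(a,338.3,210,.236);q=onz(b,350.3,217.3,.236);print(p,q)
C=(p+q)[:2]/2;k=np.array([.4517,.0648])
d=k-C;print(C,np.linalg.norm(d),np.degrees(np.arctan2(d[1],d[0])))
for n,u,v in(("s",197,0),):pass
# cheeks/bridge bolts direction: scene bolts (276,198)?,(410,229)
print(onz(a,264,222,.187),onz(a,411,252,.187))
t=read_state();print(k-t['position'][:2],t['time_s'])
```

```text
[0.5101916  0.03454287 0.236     ] [0.50702949 0.0350794  0.236     ]
[0.50861055 0.03481113] 0.06432839527175274 152.21312601786263
[ 0.59743543 -0.08353274  0.187     ] [0.46659437 0.18126737 0.187     ]
[ 0.20569791 -0.50950561] 0.3
```

Request:
jog_arm --pt "0 0 6" --pt "0 0 11" --pt "4 -10 12" --pt "8 -20 12" --pt "12 -30 12" --pt "16 -40 12" --pt "20.6 -50.9 12" --pt "20.6 -50.9 12" --pt "20.6 -50.9 12" --pt "20.6 -50.9 12" --pt "20.6 -50.9 12" --pt "20.6 -50.9 12" --turn '[0, 0, 0, 0, 0, 0, 0, 0, 0, 0, 0, 0]' --grip '[0, 0, 0, 0, 0, 0, 0, 0, 0, 0, 0, 0]'

```text
time_s: 1.8
position: [0.4535, 0.0625, 0.3426]
tcp_rot: [[-0.917, 0.399, 0.001], [0.399, 0.917, -0.001], [-0.001, -0.0, -1.0]]
force: [0.4, 0.5, -0.0]
opening: 1.002
grasp_force: 0.0
```

Run:
```python
from h import *
c=capture("wrist");cv2.imwrite("pics/w0.png",c["color"]);s=read_state();print(s['position'],s['tcp_rot'],s['joint_positions'],s['force'])
M=np.array(c["camera_from_world"]);f=240/np.tan(np.radians(c["fovy"]/2))
for P in ([.4517,.0648,.297],[.5086,.0348,.257]):
    x,y,z=M[:3,:3]@P+M[:3,3];th=np.arctan2(np.hypot(x,y),-z);r=f*th/np.hypot(x,y);print(c["cx"]+r*x,c["cy"]-r*y)
```

```text
[0.45241457 0.06426759 0.34242591] [[-9.17710800e-01  3.97248881e-01 -4.62152293e-04]
 [ 3.97248673e-01  9.17710880e-01  4.81246823e-04]
 [ 6.15296950e-04  2.58056022e-04 -9.99999777e-01]] [-5.99040007e+00  8.98972827e+00  9.52736187e+01  2.54404555e-02
  7.57658668e+01 -7.25903605e+01] [ 0.15723911 -0.1725542  -0.18956727]
320.0612831489416 263.46316111006144
313.0920731596811 322.2261890141213
```

View pics/w0.png

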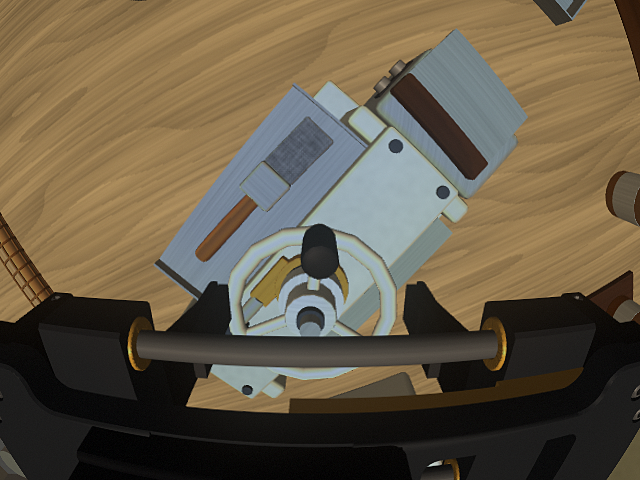

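The wrist view shows the knob top at (320,263), as predicted, centred between the open fingers. The hub is at (312,320) and the brush on the infeed tray is well below. I'll descend and grip.

Request:
jog_arm --pt "0 0 -3" --pt "0 0 -6" --pt "0 0 -8.4" --pt "0 0 -8.4" --pt "0 0 -8.4" --turn '[0, 0, 0, 0, 0]' --grip '[0, 0, 0, 0, 0]'

```text
time_s: 2.48
position: [0.4524, 0.0663, 0.2594]
tcp_rot: [[-0.92, 0.393, 0.001], [0.393, 0.92, 0.0], [-0.001, 0.001, -1.0]]
force: [-1.0, 0.0, 0.5]
opening: 0.998
grasp_force: 0.0
```

Request:
jog_arm --pt "0 0 0" --pt "0 0 0" --pt "0 0 0" --pt "0 0 0" --pt "0 0 0" --pt "0 0 0" --pt "0 0 0" --pt "0 0 0" --turn '[0, 0, 0, 0, 0, 0, 0, 0]' --grip '[0.3, 0.5, 0.7, 0.8, 0.8, 0.8, 0.8, 0.8]'

```text
time_s: 3.48
position: [0.4521, 0.0654, 0.2585]
tcp_rot: [[-0.919, 0.394, -0.0], [0.394, 0.919, -0.0], [0.0, -0.0, -1.0]]
force: [-0.3, -0.4, 0.0]
opening: 0.269
grasp_force: 30.0
```

```bash
cat > g.py <<'E'
import sys,numpy as np
# g.py start step rows_per_call calls : deltas in cm along the knob circle (angle about C)
a,st,n,k=float(sys.argv[1]),float(sys.argv[2]),int(sys.argv[3]),int(sys.argv[4])
r=float(sys.argv[5]) if len(sys.argv)>5 else 6.5
P=lambda t:np.round(r*np.array([np.cos(np.radians(t)),np.sin(np.radians(t))]),2)
for i in range(k):
    t0=a+i*n*st;print("from %g to %g:"%(t0,t0+n*st),[[*np.round(P(t0+(j+1)*st)-P(t0),2).tolist(),0] for j in range(n)],"tangent(cw) at end",np.round([np.sin(np.radians(t0+n*st)),-np.cos(np.radians(t0+n*st))],2))
E
python3 g.py 152 -5 3 24
```

```text
from 152 to 137: [[0.29, 0.49, 0], [0.62, 0.95, 0], [0.99, 1.38, 0]] tangent(cw) at end [0.68 0.73]
from 137 to 122: [[0.4, 0.4, 0], [0.84, 0.76, 0], [1.31, 1.08, 0]] tangent(cw) at end [0.85 0.53]
from 122 to 107: [[0.49, 0.28, 0], [1.01, 0.52, 0], [1.54, 0.71, 0]] tangent(cw) at end [0.96 0.29]
from 107 to 92: [[0.55, 0.14, 0], [1.11, 0.23, 0], [1.67, 0.28, 0]] tangent(cw) at end [1.   0.03]
from 92 to 77: [[0.57, -0.01, 0], [1.13, -0.06, 0], [1.69, -0.17, 0]] tangent(cw) at end [ 0.97 -0.22]
from 77 to 62: [[0.55, -0.15, 0], [1.08, -0.35, 0], [1.59, -0.59, 0]] tangent(cw) at end [ 0.88 -0.47]
from 62 to 47: [[0.49, -0.29, 0], [0.95, -0.62, 0], [1.38, -0.99, 0]] tangent(cw) at end [ 0.73 -0.68]
from 47 to 32: [[0.4, -0.4, 0], [0.76, -0.84, 0], [1.08, -1.31, 0]] tangent(cw) at end [ 0.53 -0.85]
from 32 to 17: [[0.28, -0.49, 0], [0.52, -1.01, 0], [0.71, -1.54, 0]] tangent(cw) at end [ 0.29 -0.96]
from 17 to 2: [[0.14, -0.55, 0], [0.23, -1.11, 0], [0.28, -1.67, 0]] tangent(cw) at end [ 0.03 -1.  ]
from 2 to -13: [[-0.01, -0.57, 0], [-0.06, -1.13, 0], [-0.17, -1.69, 0]] tangent(cw) at 
[... 698 characters left out ...]
, [-1.08, 0.35, 0], [-1.59, 0.59, 0]] tangent(cw) at end [-0.88  0.47]
from -118 to -133: [[-0.49, 0.29, 0], [-0.95, 0.62, 0], [-1.38, 0.99, 0]] tangent(cw) at end [-0.73  0.68]
from -133 to -148: [[-0.4, 0.4, 0], [-0.76, 0.84, 0], [-1.08, 1.31, 0]] tangent(cw) at end [-0.53  0.85]
from -148 to -163: [[-0.28, 0.49, 0], [-0.52, 1.01, 0], [-0.71, 1.54, 0]] tangent(cw) at end [-0.29  0.96]
from -163 to -178: [[-0.14, 0.55, 0], [-0.23, 1.11, 0], [-0.28, 1.67, 0]] tangent(cw) at end [-0.03  1.  ]
from -178 to -193: [[0.01, 0.57, 0], [0.06, 1.13, 0], [0.17, 1.69, 0]] tangent(cw) at end [0.22 0.97]
from -193 to -208: [[0.15, 0.55, 0], [0.35, 1.08, 0], [0.59, 1.59, 0]] tangent(cw) at end [0.47 0.88]
```

Request:
jog_arm --pt "0.29 0.49 0" --pt "0.62 0.95 0" --pt "0.99 1.38 0" --turn '[0, 0, 0]' --grip '[0.8, 0.8, 0.8]'

```text
time_s: 3.85
position: [0.4626, 0.0794, 0.2585]
tcp_rot: [[-0.919, 0.393, 0.001], [0.393, 0.919, -0.001], [-0.001, -0.0, -1.0]]
force: [1.0, -1.9, -2.1]
opening: 0.272
grasp_force: 30.0
```

Request:
jog_arm --pt "0.4 0.4 0" --pt "0.84 0.76 0" --pt "1.31 1.08 0" --turn '[0, 0, 0]' --grip '[0.8, 0.8, 0.8]'

```text
time_s: 4.22
position: [0.4755, 0.0894, 0.2584]
tcp_rot: [[-0.919, 0.393, -0.0], [0.393, 0.919, -0.002], [-0.0, -0.002, -1.0]]
force: [-2.4, -8.2, -2.2]
opening: 0.262
grasp_force: 30.0
```

Request:
jog_arm --pt "0.49 0.28 0" --pt "1.01 0.52 0" --pt "1.54 0.71 0" --turn '[0, 0, 0]' --grip '[0.8, 0.8, 0.8]'

```text
time_s: 4.6
position: [0.4861, 0.0949, 0.2579]
tcp_rot: [[-0.92, 0.392, -0.012], [0.392, 0.92, -0.006], [0.008, -0.01, -1.0]]
force: [-7.5, -9.3, 2.9]
opening: 0.268
grasp_force: 30.0
```

Request:
jog_arm --pt "0.55 0.14 0" --pt "1.11 0.23 0" --pt "1.67 0.28 0" --turn '[0, 0, 0]' --grip '[0.8, 0.8, 0.8]'

```text
time_s: 4.97
position: [0.5015, 0.0985, 0.2577]
tcp_rot: [[-0.92, 0.393, -0.014], [0.393, 0.92, -0.004], [0.012, -0.01, -1.0]]
force: [-10.0, -6.2, 4.4]
opening: 0.266
grasp_force: 30.0
```

Request:
jog_arm --pt "0.57 -0.01 0" --pt "1.13 -0.06 0" --pt "1.69 -0.17 0" --turn '[0, 0, 0]' --grip '[0.8, 0.8, 0.8]'

```text
time_s: 5.35
position: [0.5175, 0.0982, 0.2577]
tcp_rot: [[-0.919, 0.393, -0.016], [0.393, 0.919, -0.001], [0.014, -0.007, -1.0]]
force: [-10.4, -2.2, 5.5]
opening: 0.268
grasp_force: 30.0
```

Request:
jog_arm --pt "0.55 -0.15 0" --pt "1.08 -0.35 0" --pt "1.59 -0.59 0" --turn '[0, 0, 0]' --grip '[0.8, 0.8, 0.8]'

```text
time_s: 5.72
position: [0.5333, 0.0938, 0.2578]
tcp_rot: [[-0.919, 0.393, -0.016], [0.394, 0.919, 0.002], [0.016, -0.004, -1.0]]
force: [-10.3, 0.6, 5.6]
opening: 0.27
grasp_force: 30.0
```

Request:
jog_arm --pt "0 0 0" --pt "0 0 0" --turn '[0, 0]' --grip '[0.8, 0.8]'

```text
time_s: 5.98
position: [0.534, 0.0936, 0.2578]
tcp_rot: [[-0.919, 0.393, -0.014], [0.393, 0.919, 0.002], [0.014, -0.004, -1.0]]
force: [-8.2, -0.6, 5.0]
opening: 0.269
grasp_force: 30.0
```

Run:
```python
from h import *
rs=[]
for n,B in(("scene",None),("side",None)):
    c=capture(n);cv2.imwrite(f"pics/{n}1.png",c["color"])
s=read_state();print(s['position'],s['force'],s['moment'],s['joint_positions'])
p=np.array([[.4521,.0654],[.4626,.0794],[.4755,.0894],[.4861,.0949],[.5015,.0985],s['position'][:2]])
from scipy.optimize import least_squares
print(least_squares(lambda q:np.hypot(*(p-q).T)-.065,[.5086,.0348]))
```

```text
[0.53397249 0.09357765 0.25782648] [-9.12907451 -0.43541994  5.29112728] [-0.23036643  1.62689512  0.01256814] [-1.91368833e+00  2.17693523e+01  9.10369727e+01  7.21963280e-02
  6.80138499e+01 -6.87728989e+01]
     message: `gtol` termination condition is satisfied.
     success: True
      status: 1
         fun: [-3.910e-05 -4.259e-05 -1.557e-04  2.078e-04  1.262e-04
               -1.493e-04]
           x: [ 5.089e-01  3.379e-02]
        cost: 5.447289833772646e-08
         jac: [[ 8.736e-01 -4.866e-01]
               [ 7.120e-01 -7.022e-01]
               [ 5.143e-01 -8.576e-01]
               [ 3.489e-01 -9.372e-01]
               [ 1.129e-01 -9.936e-01]
               [-3.874e-01 -9.219e-01]]
        grad: [-6.139e-10 -1.975e-09]
  optimality: 1.9745204888286914e-09
 active_mask: [ 0.000e+00  0.000e+00]
        nfev: 3
        njev: 3
```

```bash
python3 g.py 62 -5 2 24 6.5
```

```text
from 62 to 52: [[0.49, -0.29, 0], [0.95, -0.62, 0]] tangent(cw) at end [ 0.79 -0.62]
from 52 to 42: [[0.43, -0.37, 0], [0.83, -0.77, 0]] tangent(cw) at end [ 0.67 -0.74]
from 42 to 32: [[0.36, -0.44, 0], [0.68, -0.91, 0]] tangent(cw) at end [ 0.53 -0.85]
from 32 to 22: [[0.28, -0.49, 0], [0.52, -1.01, 0]] tangent(cw) at end [ 0.37 -0.93]
from 22 to 12: [[0.19, -0.53, 0], [0.33, -1.08, 0]] tangent(cw) at end [ 0.21 -0.98]
from 12 to 2: [[0.09, -0.56, 0], [0.14, -1.12, 0]] tangent(cw) at end [ 0.03 -1.  ]
from 2 to -8: [[-0.01, -0.57, 0], [-0.06, -1.13, 0]] tangent(cw) at end [-0.14 -0.99]
from -8 to -18: [[-0.11, -0.56, 0], [-0.26, -1.11, 0]] tangent(cw) at end [-0.31 -0.95]
from -18 to -28: [[-0.2, -0.53, 0], [-0.44, -1.04, 0]] tangent(cw) at end [-0.47 -0.88]
from -28 to -38: [[-0.29, -0.49, 0], [-0.62, -0.95, 0]] tangent(cw) at end [-0.62 -0.79]
from -38 to -48: [[-0.37, -0.43, 0], [-0.77, -0.83, 0]] tangent(cw) at end [-0.74 -0.67]
from -48 to -58: [[-0.44, -0.36, 0], [-0.91, -0.68, 0]] tangent(cw) at end [-0.85 -0.53]
from -58 to -68: [[-0.49, -0.28, 0], [-1.01, -0.52, 0]] tangen
[... 301 characters left out ...]
to -108: [[-0.56, 0.11, 0], [-1.11, 0.26, 0]] tangent(cw) at end [-0.95  0.31]
from -108 to -118: [[-0.53, 0.2, 0], [-1.04, 0.44, 0]] tangent(cw) at end [-0.88  0.47]
from -118 to -128: [[-0.49, 0.29, 0], [-0.95, 0.62, 0]] tangent(cw) at end [-0.79  0.62]
from -128 to -138: [[-0.43, 0.37, 0], [-0.83, 0.77, 0]] tangent(cw) at end [-0.67  0.74]
from -138 to -148: [[-0.36, 0.44, 0], [-0.68, 0.91, 0]] tangent(cw) at end [-0.53  0.85]
from -148 to -158: [[-0.28, 0.49, 0], [-0.52, 1.01, 0]] tangent(cw) at end [-0.37  0.93]
from -158 to -168: [[-0.19, 0.53, 0], [-0.33, 1.08, 0]] tangent(cw) at end [-0.21  0.98]
from -168 to -178: [[-0.09, 0.56, 0], [-0.14, 1.12, 0]] tangent(cw) at end [-0.03  1.  ]
```

Request:
jog_arm --pt "-0.05 -0.07 0" --pt "0.3 -0.25 0" --pt "0.62 -0.44 0" --pt "0.9 -0.69 0" --turn '[0, 0, 0, 0]' --grip '[0.8, 0.8, 0.8, 0.8]'

```text
time_s: 6.58
position: [0.5429, 0.0886, 0.258]
tcp_rot: [[-0.919, 0.394, -0.014], [0.394, 0.919, 0.006], [0.015, -0.0, -1.0]]
force: [-8.7, 4.5, 5.9]
opening: 0.268
grasp_force: 30.0
```

Request:
jog_arm --pt "0.43 -0.37 0" --pt "0.83 -0.77 0" --pt "0.83 -0.77 0" --turn '[0, 0, 0]' --grip '[0.8, 0.8, 0.8]'

```text
time_s: 6.95
position: [0.5525, 0.0813, 0.258]
tcp_rot: [[-0.919, 0.394, -0.011], [0.394, 0.919, 0.007], [0.013, 0.002, -1.0]]
force: [-6.5, 5.1, 4.2]
opening: 0.268
grasp_force: 30.0
```

Request:
jog_arm --pt "0.36 -0.44 0" --pt "0.68 -0.91 0" --pt "0.68 -0.91 0" --turn '[0, 0, 0]' --grip '[0.8, 0.8, 0.8]'

```text
time_s: 7.32
position: [0.5602, 0.0729, 0.2582]
tcp_rot: [[-0.919, 0.394, -0.009], [0.394, 0.919, 0.009], [0.012, 0.004, -1.0]]
force: [-5.6, 6.7, 3.5]
opening: 0.271
grasp_force: 30.0
```

Request:
jog_arm --pt "0.28 -0.49 0" --pt "0.52 -1.01 0" --pt "0.52 -1.01 0" --turn '[0, 0, 0]' --grip '[0.8, 0.8, 0.8]'

```text
time_s: 7.7
position: [0.5662, 0.0633, 0.2583]
tcp_rot: [[-0.919, 0.394, -0.007], [0.394, 0.919, 0.01], [0.01, 0.006, -1.0]]
force: [-3.2, 8.0, 1.7]
opening: 0.264
grasp_force: 30.0
```

Request:
jog_arm --pt "0.19 -0.53 0" --pt "0.33 -1.08 0" --pt "0.33 -1.08 0" --turn '[0, 0, 0]' --grip '[0.8, 0.8, 0.8]'

```text
time_s: 8.07
position: [0.5692, 0.0564, 0.2583]
tcp_rot: [[-0.919, 0.395, -0.007], [0.395, 0.918, 0.018], [0.014, 0.014, -1.0]]
force: [-4.0, 17.9, 4.4]
opening: 0.269
grasp_force: 30.0
```

Tangential force jumped from 8.6 to 18 N, so the rolls touch at a knob angle of about 23°. Now I'll wind back.

```bash
python3 g.py 12 10 7 1; python3 g.py 82 5 2 20 | cut -d' ' -f2-10
```

```text
from 12 to 82: [[-0.33, 1.08, 0], [-0.85, 2.09, 0], [-1.53, 3.0, 0], [-2.36, 3.77, 0], [-3.31, 4.39, 0], [-4.35, 4.83, 0], [-5.46, 5.09, 0]] tangent(cw) at end [ 0.99 -0.14]
82 to 92: [[-0.56, 0.05, 0], [-1.13, 0.06, 0]]
92 to 102: [[-0.56, -0.05, 0], [-1.12, -0.14, 0]]
102 to 112: [[-0.55, -0.14, 0], [-1.08, -0.33, 0]]
112 to 122: [[-0.52, -0.24, 0], [-1.01, -0.52, 0]]
122 to 132: [[-0.47, -0.32, 0], [-0.91, -0.68, 0]]
132 to 142: [[-0.4, -0.4, 0], [-0.77, -0.83, 0]]
142 to 152: [[-0.33, -0.46, 0], [-0.62, -0.95, 0]]
152 to 162: [[-0.24, -0.51, 0], [-0.44, -1.04, 0]]
162 to 172: [[-0.15, -0.55, 0], [-0.26, -1.11, 0]]
172 to 182: [[-0.05, -0.56, 0], [-0.06, -1.13, 0]]
182 to 192: [[0.05, -0.56, 0], [0.14, -1.12, 0]]
192 to 202: [[0.14, -0.55, 0], [0.33, -1.08, 0]]
202 to 212: [[0.24, -0.52, 0], [0.52, -1.01, 0]]
212 to 222: [[0.32, -0.47, 0], [0.68, -0.91, 0]]
222 to 232: [[0.4, -0.4, 0], [0.83, -0.77, 0]]
232 to 242: [[0.46, -0.33, 0], [0.95, -0.62, 0]]
242 to 252: [[0.51, -0.24, 0], [1.04, -0.44, 0]]
252 to 262: [[0.55, -0.15, 0], [1.11, -0.26, 0]]
262 to 272: [[0.56, -0.05, 0], [1.13, -0.06, 0]]
272 to 282: [[0.56, 0.05, 0], [1.12, 0.14, 0]]
```

Request:
jog_arm --pt "-0.33 1.08 0" --pt "-0.85 2.09 0" --pt "-1.53 3.0 0" --pt "-2.36 3.77 0" --pt "-3.31 4.39 0" --pt "-4.35 4.83 0" --pt "-5.46 5.09 0" --pt "-5.46 5.09 0" --turn '[0, 0, 0, 0, 0, 0, 0, 0]' --grip '[0.8, 0.8, 0.8, 0.8, 0.8, 0.8, 0.8, 0.8]'

```text
time_s: 9.07
position: [0.5169, 0.0979, 0.2584]
tcp_rot: [[-0.919, 0.394, -0.0], [0.394, 0.919, -0.002], [-0.0, -0.002, -1.0]]
force: [-1.8, -5.5, -2.8]
opening: 0.269
grasp_force: 30.0
```

Request:
jog_arm --pt "-0.56 0.05 0" --pt "-1.13 0.06 0" --turn '[0, 0]' --grip '[0.8, 0.8]'

```text
time_s: 9.32
position: [0.5072, 0.0983, 0.2584]
tcp_rot: [[-0.919, 0.394, 0.002], [0.394, 0.919, -0.002], [-0.003, -0.001, -1.0]]
force: [-0.0, -6.5, -3.4]
opening: 0.264
grasp_force: 30.0
```

Request:
jog_arm --pt "-0.56 -0.05 0" --pt "-1.12 -0.14 0" --turn '[0, 0]' --grip '[0.8, 0.8]'

```text
time_s: 9.57
position: [0.4963, 0.0972, 0.2585]
tcp_rot: [[-0.919, 0.394, 0.003], [0.394, 0.919, -0.001], [-0.003, -0.0, -1.0]]
force: [1.8, -4.6, -3.2]
opening: 0.27
grasp_force: 30.0
```

Request:
jog_arm --pt "-0.55 -0.14 0" --pt "-1.08 -0.33 0" --turn '[0, 0]' --grip '[0.8, 0.8]'

```text
time_s: 9.82
position: [0.4856, 0.0941, 0.2585]
tcp_rot: [[-0.919, 0.394, 0.003], [0.394, 0.919, -0.001], [-0.003, 0.001, -1.0]]
force: [3.0, -4.7, -4.8]
opening: 0.262
grasp_force: 30.0
```

Request:
jog_arm --pt "-0.52 -0.24 0" --pt "-1.01 -0.52 0" --turn '[0, 0]' --grip '[0.8, 0.8]'

```text
time_s: 10.07
position: [0.4753, 0.0892, 0.2586]
tcp_rot: [[-0.919, 0.394, 0.002], [0.394, 0.919, -0.0], [-0.002, 0.001, -1.0]]
force: [3.0, -4.2, -5.5]
opening: 0.263
grasp_force: 30.0
```

Request:
jog_arm --pt "-0.47 -0.32 0" --pt "-0.91 -0.68 0" --turn '[0, 0]' --grip '[0.8, 0.8]'

```text
time_s: 10.32
position: [0.466, 0.0825, 0.2586]
tcp_rot: [[-0.919, 0.394, 0.002], [0.394, 0.919, 0.0], [-0.002, 0.001, -1.0]]
force: [3.9, -3.5, -5.9]
opening: 0.265
grasp_force: 30.0
```

Request:
jog_arm --pt "-0.4 -0.4 0" --pt "-0.77 -0.83 0" --turn '[0, 0]' --grip '[0.8, 0.8]'

```text
time_s: 10.58
position: [0.4581, 0.0743, 0.2587]
tcp_rot: [[-0.919, 0.394, 0.001], [0.394, 0.919, 0.001], [-0.001, 0.001, -1.0]]
force: [4.8, -2.3, -6.2]
opening: 0.268
grasp_force: 30.0
```

Request:
jog_arm --pt "-0.33 -0.46 0" --pt "-0.62 -0.95 0" --turn '[0, 0]' --grip '[0.8, 0.8]'

```text
time_s: 10.82
position: [0.4516, 0.0648, 0.2587]
tcp_rot: [[-0.919, 0.394, 0.001], [0.394, 0.919, 0.001], [-0.0, 0.001, -1.0]]
force: [4.0, -2.0, -4.0]
opening: 0.267
grasp_force: 30.0
```

Request:
jog_arm --pt "-0.24 -0.51 0" --pt "-0.44 -1.04 0" --turn '[0, 0]' --grip '[0.8, 0.8]'

```text
time_s: 11.08
position: [0.447, 0.0544, 0.2586]
tcp_rot: [[-0.919, 0.394, -0.0], [0.394, 0.919, 0.001], [0.0, 0.001, -1.0]]
force: [3.5, -0.1, -4.5]
opening: 0.268
grasp_force: 30.0
```

Request:
jog_arm --pt "-0.15 -0.55 0" --pt "-0.26 -1.11 0" --turn '[0, 0]' --grip '[0.8, 0.8]'

```text
time_s: 11.32
position: [0.4442, 0.0433, 0.2586]
tcp_rot: [[-0.919, 0.394, -0.001], [0.394, 0.919, 0.001], [0.001, 0.0, -1.0]]
force: [2.5, 0.5, -2.5]
opening: 0.273
grasp_force: 30.0
```

Request:
jog_arm --pt "-0.05 -0.56 0" --pt "-0.06 -1.13 0" --turn '[0, 0]' --grip '[0.8, 0.8]'

```text
time_s: 11.58
position: [0.4434, 0.0319, 0.2586]
tcp_rot: [[-0.919, 0.394, -0.001], [0.394, 0.919, 0.001], [0.001, 0.0, -1.0]]
force: [1.4, -0.3, -1.1]
opening: 0.265
grasp_force: 30.0
```

Request:
jog_arm --pt "0.05 -0.56 0" --pt "0.14 -1.12 0" --turn '[0, 0]' --grip '[0.8, 0.8]'

```text
time_s: 11.82
position: [0.4447, 0.0205, 0.2586]
tcp_rot: [[-0.919, 0.394, -0.002], [0.394, 0.919, 0.0], [0.002, -0.001, -1.0]]
force: [-0.4, -0.7, 0.8]
opening: 0.268
grasp_force: 30.0
```

Request:
jog_arm --pt "0.14 -0.55 0" --pt "0.33 -1.08 0" --turn '[0, 0]' --grip '[0.8, 0.8]'

```text
time_s: 12.08
position: [0.448, 0.0095, 0.2585]
tcp_rot: [[-0.919, 0.394, -0.002], [0.394, 0.919, -0.0], [0.002, -0.001, -1.0]]
force: [-3.3, 0.3, 2.8]
opening: 0.261
grasp_force: 30.0
```

Request:
jog_arm --pt "0.24 -0.52 0" --pt "0.52 -1.01 0" --turn '[0, 0]' --grip '[0.8, 0.8]'

```text
time_s: 12.32
position: [0.4532, -0.0009, 0.2586]
tcp_rot: [[-0.919, 0.393, -0.002], [0.393, 0.919, -0.001], [0.001, -0.002, -1.0]]
force: [-4.0, -1.8, 4.2]
opening: 0.267
grasp_force: 30.0
```

Request:
jog_arm --pt "0.32 -0.47 0" --pt "0.68 -0.91 0" --turn '[0, 0]' --grip '[0.8, 0.8]'

```text
time_s: 12.58
position: [0.4596, -0.0097, 0.2585]
tcp_rot: [[-0.919, 0.394, -0.003], [0.394, 0.919, -0.0], [0.003, -0.001, -1.0]]
force: [-7.1, 0.7, 4.8]
opening: 0.266
grasp_force: 30.0
```

Request:
jog_arm --pt "0.4 -0.4 0" --pt "0.83 -0.77 0" --turn '[0, 0]' --grip '[0.8, 0.8]'

```text
time_s: 12.82
position: [0.4648, -0.0152, 0.2582]
tcp_rot: [[-0.919, 0.394, -0.01], [0.394, 0.919, 0.004], [0.011, 0.0, -1.0]]
force: [-11.6, 2.6, 9.7]
opening: 0.268
grasp_force: 30.0
```

Request:
jog_arm --pt "0.46 -0.33 0" --pt "0.95 -0.62 0" --turn '[0, 0]' --grip '[0.8, 0.8]'

```text
time_s: 13.08
position: [0.474, -0.0221, 0.2582]
tcp_rot: [[-0.919, 0.393, -0.011], [0.393, 0.919, 0.002], [0.011, -0.002, -1.0]]
force: [-11.7, 0.2, 9.7]
opening: 0.263
grasp_force: 30.0
```

Request:
jog_arm --pt "0.51 -0.24 0" --pt "1.04 -0.44 0" --turn '[0, 0]' --grip '[0.8, 0.8]'

```text
time_s: 13.32
position: [0.4845, -0.0274, 0.2583]
tcp_rot: [[-0.92, 0.393, -0.011], [0.393, 0.92, 0.0], [0.01, -0.004, -1.0]]
force: [-11.9, -2.6, 10.0]
opening: 0.266
grasp_force: 30.0
```

Request:
jog_arm --pt "0.55 -0.15 0" --pt "1.11 -0.26 0" --turn '[0, 0]' --grip '[0.8, 0.8]'

```text
time_s: 13.58
position: [0.496, -0.0308, 0.2583]
tcp_rot: [[-0.92, 0.393, -0.01], [0.393, 0.92, -0.001], [0.009, -0.005, -1.0]]
force: [-10.9, -3.6, 8.2]
opening: 0.266
grasp_force: 30.0
```

```bash
python3 g.py 262 10 10 3
```

```text
from 262 to 362: [[1.13, -0.06, 0], [2.25, 0.08, 0], [3.33, 0.41, 0], [4.34, 0.93, 0], [5.25, 1.61, 0], [6.02, 2.44, 0], [6.64, 3.39, 0], [7.08, 4.43, 0], [7.34, 5.54, 0], [7.4, 6.67, 0]] tangent(cw) at end [ 0.03 -1.  ]
from 362 to 462: [[-0.14, 1.12, 0], [-0.47, 2.2, 0], [-0.99, 3.21, 0], [-1.67, 4.12, 0], [-2.5, 4.89, 0], [-3.45, 5.51, 0], [-4.49, 5.95, 0], [-5.6, 6.21, 0], [-6.73, 6.27, 0], [-7.85, 6.13, 0]] tangent(cw) at end [0.98 0.21]
from 462 to 562: [[-1.08, -0.33, 0], [-2.09, -0.85, 0], [-3.0, -1.53, 0], [-3.77, -2.36, 0], [-4.39, -3.31, 0], [-4.83, -4.35, 0], [-5.09, -5.46, 0], [-5.15, -6.59, 0], [-5.01, -7.71, 0], [-4.68, -8.79, 0]] tangent(cw) at end [-0.37  0.93]
```

Request:
jog_arm --pt "1.13 -0.06 0" --pt "2.25 0.08 0" --pt "3.33 0.41 0" --pt "4.34 0.93 0" --pt "5.25 1.61 0" --pt "6.02 2.44 0" --pt "6.64 3.39 0" --pt "7.08 4.43 0" --pt "7.34 5.54 0" --pt "7.4 6.67 0" --turn '[0, 0, 0, 0, 0, 0, 0, 0, 0, 0]' --grip '[0.8, 0.8, 0.8, 0.8, 0.8, 0.8, 0.8, 0.8, 0.8, 0.8]'

```text
time_s: 14.82
position: [0.5739, 0.0326, 0.2582]
tcp_rot: [[-0.919, 0.393, -0.002], [0.393, 0.919, -0.008], [-0.002, -0.008, -1.0]]
force: [-3.6, -9.7, 0.4]
opening: 0.267
grasp_force: 30.0
```

Request:
jog_arm --pt "-0.14 1.12 0" --pt "-0.47 2.2 0" --pt "-0.99 3.21 0" --pt "-1.67 4.12 0" --pt "-2.5 4.89 0" --pt "-3.45 5.51 0" --pt "-4.49 5.95 0" --pt "-5.6 6.21 0" --pt "-6.73 6.27 0" --pt "-7.85 6.13 0" --turn '[0, 0, 0, 0, 0, 0, 0, 0, 0, 0]' --grip '[0.8, 0.8, 0.8, 0.8, 0.8, 0.8, 0.8, 0.8, 0.8, 0.8]'

```text
time_s: 16.08
position: [0.5025, 0.0975, 0.259]
tcp_rot: [[-0.919, 0.395, 0.016], [0.395, 0.919, 0.001], [-0.014, 0.007, -1.0]]
force: [10.4, -0.4, -8.3]
opening: 0.268
grasp_force: 30.0
```

Request:
jog_arm --pt "-1.08 -0.33 0" --pt "-2.09 -0.85 0" --pt "-3.0 -1.53 0" --pt "-3.77 -2.36 0" --pt "-4.39 -3.31 0" --pt "-4.83 -4.35 0" --pt "-5.09 -5.46 0" --pt "-5.15 -6.59 0" --pt "-5.01 -7.71 0" --pt "-4.68 -8.79 0" --turn '[0, 0, 0, 0, 0, 0, 0, 0, 0, 0]' --grip '[0.8, 0.8, 0.8, 0.8, 0.8, 0.8, 0.8, 0.8, 0.8, 0.8]'

```text
time_s: 17.32
position: [0.4464, 0.0134, 0.2583]
tcp_rot: [[-0.919, 0.395, -0.005], [0.395, 0.919, 0.009], [0.008, 0.006, -1.0]]
force: [-6.1, 8.8, 6.5]
opening: 0.265
grasp_force: 30.0
```

```bash
python3 g.py 562 4 1 8
python3 - <<'E'
from h import *
s=read_state();print(s['position'],s['force'],np.degrees(np.arctan2(s['position'][1]-.0338,s['position'][0]-.5089))%360)
E
```

```text
from 562 to 566: [[0.19, -0.42, 0]] tangent(cw) at end [-0.44  0.9 ]
from 566 to 570: [[0.21, -0.4, 0]] tangent(cw) at end [-0.5   0.87]
from 570 to 574: [[0.24, -0.38, 0]] tangent(cw) at end [-0.56  0.83]
from 574 to 578: [[0.27, -0.37, 0]] tangent(cw) at end [-0.62  0.79]
from 578 to 582: [[0.29, -0.35, 0]] tangent(cw) at end [-0.67  0.74]
from 582 to 586: [[0.31, -0.33, 0]] tangent(cw) at end [-0.72  0.69]
from 586 to 590: [[0.34, -0.3, 0]] tangent(cw) at end [-0.77  0.64]
from 590 to 594: [[0.36, -0.28, 0]] tangent(cw) at end [-0.81  0.59]
[0.44641511 0.01339434 0.25827164] [-6.06770695  8.81346285  6.4789409 ] 198.08545598376816
```

Request:
jog_arm --pt "0.19 -0.42 0" --pt "0.4 -0.82 0" --pt "0.64 -1.2 0" --pt "0.91 -1.57 0" --pt "1.2 -1.92 0" --pt "1.43 -2.17 0" --pt "1.43 -2.17 0" --turn '[0, 0, 0, 0, 0, 0, 0]' --grip '[0.8, 0.8, 0.8, 0.8, 0.8, 0.8, 0.8]'

```text
time_s: 18.2
position: [0.4594, -0.0097, 0.2582]
tcp_rot: [[-0.919, 0.394, -0.009], [0.394, 0.919, 0.005], [0.01, 0.001, -1.0]]
force: [-9.1, 4.3, 10.0]
opening: 0.262
grasp_force: 30.0
```

Run:
```python
from h import *
capture("scene")
s=read_state();print(s['position'],s['force'],np.degrees(np.arctan2(s['position'][1]-.0338,s['position'][0]-.5089))%360)
```

```text
[ 0.45939131 -0.00970074  0.25820814] [-10.09540492   3.39997012   7.99612331] 221.3041076136303
```

Request:
jog_arm --pt "-0.15 0.15 0" --pt "-0.28 0.3 0" --pt "-0.28 0.3 0" --turn '[0, 0, 0]' --grip '[0.8, 0.8, 0.8]'

```text
time_s: 18.62
position: [0.4582, -0.0081, 0.2584]
tcp_rot: [[-0.919, 0.394, -0.004], [0.394, 0.919, 0.001], [0.005, -0.0, -1.0]]
force: [-7.5, 0.5, 6.5]
opening: 0.268
grasp_force: 30.0
```

Request:
jog_arm --pt "-0.15 0.06 0" --pt "-0.3 0.12 0" --pt "-0.3 0.12 0" --turn '[0, 0, 0]' --grip '[0.8, 0.8, 0.8]'

```text
time_s: 19.0
position: [0.4574, -0.0073, 0.2585]
tcp_rot: [[-0.919, 0.394, 0.0], [0.394, 0.919, 0.001], [-0.0, 0.001, -1.0]]
force: [-2.1, 0.7, 1.1]
opening: 0.267
grasp_force: 30.0
```

Request:
jog_arm --pt "0 0 0" --pt "0 0 0" --pt "0 0 0" --pt "0 0 0" --pt "0 0 0" --turn '[0, 0, 0, 0, 0]' --grip '[0.7, 0.6, 0.5, 0.5, 0.5]'

```text
time_s: 19.62
position: [0.4573, -0.0076, 0.2586]
tcp_rot: [[-0.919, 0.394, 0.0], [0.394, 0.919, -0.0], [-0.0, 0.0, -1.0]]
force: [0.2, -0.1, -1.0]
opening: 0.493
grasp_force: 0.0
```

Request:
jog_arm --pt "0 0 2" --pt "0 0 5" --pt "0 0 8" --pt "0 0 12" --pt "-3 -3 15" --pt "-6 -8 16" --pt "-8 -13 16" --pt "-8 -18 16" --pt "-8 -18 16" --pt "-8 -18 16" --turn '[0, 0, 0, 0, 0, 0, 0, 0, 0, 0]' --grip '[0.5, 0.5, 0.5, 0.5, 0.5, 0.5, 0.5, 0.5, 0.5, 0.5]'

```text
time_s: 20.88
position: [0.377, -0.187, 0.4183]
tcp_rot: [[-0.919, 0.394, -0.001], [0.394, 0.919, 0.001], [0.001, 0.001, -1.0]]
force: [0.6, -0.1, 1.0]
opening: 0.497
grasp_force: 0.0
```

Run:
```python
from h import *
rs=[]
for n in("scene","side"):
    c=capture(n);cv2.imwrite(f"pics/{n}2.png",c["color"])
s=read_state();print(s['time_s'],s['position'],s['force'])
```

```text
20.975 [ 0.37717822 -0.18628966  0.41843632] [-0.52472096 -1.03347575 -0.34939142]
```

View pics/scene2.png

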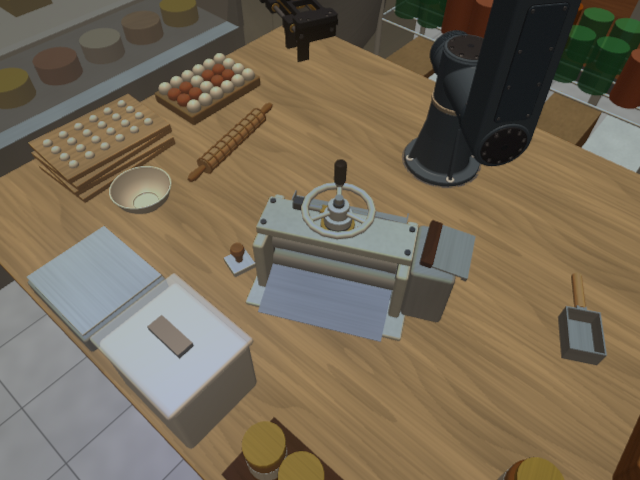

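The knob now stands at (340,173), released. The scraper, stamp and tray look untouched and the arm is clear. I'll do one angle check, then hand in.

Run:
```python
from h import *
c=capture("scene");p,_=knob(c,(325,155,355,192));P=onz(c,*p,.272);a=np.degrees(np.arctan2(P[1]-.0338,P[0]-.5089))%360
print(p,P,a)
if abs(a-219)<8: print(hand_in())
```

```text
[340.04669261 171.98832685] [ 0.45707864 -0.00644138  0.272     ] 217.8307837629626
the job is handed in; nothing more can be done
None
```

The rolls were closed until they just touched (about 18 N at the knob, under the 25 N limit), then the wheel was wound back: lost motion taken up, then one full turn to within about 2°. The wheel is released, the tools in view were not moved, and the job is handed in at about 21 s; the judge's verdict was not shown.

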